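# Pin the saw table's swivel fence and hold it square

### The job

Set up the sectioning saw's T-slot table: take the pivot pin with the ribbed cylindrical head from the wooden stand and drop it through the eye of the swivel fence bar into the table's hole until its head is down on the bar. Then pick up the triangular set square and press its right-angled corner into the corner between the fixed back fence and the swivel bar, swinging the bar out until both edges of the square lie flush on the two fences. Finish holding the square pressed there, flat on the table, so that I can clamp the bar; do not push the other things about.

Things in the scene. Friction and masses are not known exactly. Their poses are not given: they have to be found in the camera images.
- saw_table: T-slot table of the saw, a grey steel plate fixed on the bench, 250 mm (its x) by 270 mm (its y) by 24 mm thick, two 12 mm slots along its y. Origin on its underside: the plate spans x -125 to +125 mm and y -125 to +145 mm from it; +x points to the edge with the back fence (away from the robot)
- back_fence: fixed dark steel back fence along the far edge of the saw table, 20 mm thick, 250 mm long, 20 mm tall above the plate. Origin under its middle, on the plate's top (24 mm up), at table x = +110, y = +10 mm; its working face looks to the table's -x, 10 mm before the origin (table x = +100 mm)
- pivot_hole (a point): mouth of the 14 mm pivot hole that goes through the saw table, on the plate's top, 32 mm before the face of the back fence, at table x = +68 mm, y = +100 mm
- swivel_bar: swivel fence: loose aluminium bar 190 x 36 x 20 mm tall, 0.30 kg, flat on the saw table, its 14 mm eye over the pivot hole. Origin: underside, axis of the eye, 18 mm from its end; the bar runs to its -x (to x = -172 mm). Its free end starts swung 4 to 16 degrees to the table's -y. Working face: y = -18 mm. It slides freely; once pinned it turns on the pin. Square when its axes match the table's
- bar_eye (a point): mouth of the eye in the top of the swivel bar, 20 mm above the plate
- pivot_pin: steel pin, 0.115 kg, upright in one of the stand's three holes: shank 12 mm thick, 38 mm long, with a tapered nose (6 mm long, 6 mm wide at its end); ribbed cylindrical head 22 mm wide, 28 mm tall. Origin at the nose's tip, z up along the pin (head from z = 38 to 66 mm). Its tip starts 4 mm above the bench; home, the head lies on the bar, the tip 18 mm below the plate's top
- pin_tip (a point): lower end of the pivot pin's nose
- set_square: flat triangular aluminium frame, 12 mm thick, 0.31 kg, on the bench: two 160 mm legs at a right angle and a long bar, all 20 mm wide, around an open window. Origin: underside, middle of the long bar (good grip, 20 mm across the bar); x and y run parallel to the legs. The window lies 10 to 75 mm from the origin along (1,1). Seated, its axes match the table's, origin near table x = +27, y = +9 mm
- square_corner (a point): outer right-angled corner of the set square, on its underside, at its x = y = +72.9 mm; seated, the edge facing its +x lies on the back fence and the edge facing its +y on the swivel bar. The plate's friction holds the square short of the fences if it is leaned on while pushed
- stand: fixed wooden stand for hardware, 46 mm (x) by 150 mm (y) by 42 mm tall, three 15 mm holes in a row along its y, 50 mm apart. Origin under its middle
- hex_bolt: hexagon bolt in the stand (not needed), head 8 mm tall and 22 mm across; origin at its lower end
- star_knob: clamp bolt with a black star knob 36 mm across and 12 mm tall in the stand (not needed); origin at its lower end
- specimen_a: specimen cast in black resin, 30 mm across and 20 mm tall, standing on the near right part of the saw table; origin under its middle
- specimen_b: another such specimen, on the bench beyond the set square
- jar: jar 56 mm across and 75 mm tall on the bench beyond the saw table, to the left; origin under its middle
- wash_bottle: white wash bottle, 72 mm across, 210 mm tall with its spout, on the bench to the left; origin under its middle
- wrench: steel open-ended wrench 200 mm long, flat on the bench to the left of the saw table; origin under its middle
Mind the look-alikes: they are no part of the job. What is shaped like the pivot_pin but turquoise is not meant.

How it is judged (in metres and radians):
On the way:
1. the pivot pin is home through the bar's eye in the saw table's hole (z of pin_tip in the frame of pivot_hole below -0.015 m and horizontal distance between pin_tip and pivot_hole below 0.004 m and horizontal distance between bar_eye and pivot_hole below 0.005 m and angle between pivot_pin's own z axis and vertical below 0.12 rad), for 0.2 s.
At the end, for the whole second after the job is handed in: Pin home: tip 15 mm or more below the plate's top, 4 mm from the hole's axis; fingers press the square (over 1 N); it lies flat (3 mm), bears on fence and bar (over 0.5 N each), parallel to table and bar (0.015 rad), 2.5 mm from flush on the fence, 6 mm along it; all at rest (all of step 1 and contact force between the fingers and set_square above 1 N and contact force between set_square and back_fence above 0.5 N and contact force between set_square and swivel_bar above 0.5 N and angle between the x axis of set_square and the x axis of saw_table, either way round below 0.015 rad and angle between the x axis of set_square and the x axis of swivel_bar, either way round below 0.015 rad and x of set_square in the frame of saw_table between 0.0245 and 0.03 m and y of set_square in the frame of saw_table between 0.003 and 0.015 m and z of set_square in the frame of saw_table between 0.021 and 0.027 m and linear speed of each of set_square, swivel_bar below 0.01 m/s); the arm keeps its last pose, push and grip.
It fails at once if one of the other things is pushed more than 30 mm from its place (distance of any of hex_bolt, star_knob, specimen_a, specimen_b, jar, wash_bottle, wrench from where it was at the start of the episode above 0.03 m).
It also fails if it takes over 72 s, if anything falls off the work surface, if the arm or the gripper's body presses on something with over 40 N, if the wrist force passes 120 N, or if a joint passes its speed limit or range.

### The arm

A 6-joint arm with a two-finger parallel gripper is mounted at the origin on the work surface. World frame = base frame: x ahead of the robot, y to its left, z up, the work surface at z = 0. Lengths are in mm, angles in rad, forces in N, time in s.
With the tool pointing down it reaches from about 275 to 750 mm from the base axis. Payload 10.2 kg.
Tool frame: the origin (TCP) lies between the finger pads; the fingertips stand 14 mm ahead of it and the grasp point (between the pads) lies 5 mm behind it (tip_reach is the distance from the TCP to the fingertips, in mm); z points along the fingers, y is the line along which they close (so a half turn about z gives the same grasp; the last joint's range is limited). The gripper opens to 85 mm and grips with 20 to 120 N. Pads are 22 mm wide; open, the fingers measure 114 mm over their backs; the gripper's body (76 mm by 85 mm) begins 54 mm behind the grasp point. The pads swing forward as they close: fully open they stand 13 mm farther back than shut.
Start: joints at [-1.56, 0.313, 1.498, -0, 1.331, -0.223], TCP at [121.616, -510.726, 245.294] pointing down, gripper open.
Joint ranges: [-2.94, 2.94], [-0.97, 2.17], [0.19, 2.56], [-1.23, 4.37], [0.02, 3.11], [-2.88, 2.88]. Speed limits (rad/s): [2.39, 2.39, 3.01, 3.14, 3.14, 3.14].

### API

Orientations are given as a unit quaternion [w, x, y, z].
In Python, from rig import * gives the robot as it stands.
- The arm moves only by the tool arm_command, never from a script. Its argument "steps" is a list that holds one entry, the list of rows, each a list of 7 numbers: the opening, from 0 (shut) to 1 (fully open), then the shift along the tool's x, y, z each as a share of 0.05 m, from -1 to 1, then the turn, a rotation vector about the tool's x, y, z each as a share of 0.15 rad, from -1 to 1. A call has 1 to 8 rows; each row shifts and turns the commanded pose from where the row before left it, along the tool's axes as they then stand; what a row does not reach is not made up. A row lasts 1/8 s, in which the tool goes at most 62.5 mm and 10.7 degrees, less where a joint would pass 70% of its speed; a pose out of reach is approached as far as the arm can. A call with a number of a shift or a turn outside -1 to 1 is refused whole. A call with a gripper value outside its range is refused whole. The fingers move at their own pace and stop on an object; "squeeze" is the grip in N (left out, the last holds). Time passes only in rows, so rows that do not move let the fingers close. It gives the time, the measured TCP pose, the force, the opening and the grip force at its end, in the units of the state.
- sense(): the state, without advancing time (a new reading comes with each control period).
- capture(name): name is "side" or "top" or "wrist"; returns the picture (420x560x3 uint8, red, green, blue); there is no depth.
- get_calibration(name): a dict with "intrinsics" (3x3 intrinsics, pixels), "rvec" (rotation vector, rad) and "tvec" (3), from world to camera coordinates, as OpenCV has them; the wrist camera has in their place "T_tool_cam" (4x4, takes a point from camera to tool coordinates, whose origin is the TCP and whose axes are the flange's). Camera axes: x right, y down, z forward; pixel columns grow to the right and rows downward; lengths in mm; the calibration is good to about 2 mm. The wrist camera is an equidistant fisheye: a pixel r from the principal point sees the ray r / f radians off the axis. A picture is of the moment at which its call begins: read the wrist's pose just before it. get_calibration takes no time and is no camera call.
- finish_job(): hands the job in; it is judged then, once.
The state is a dict: "time_s": time; "joints": joint angles; "dq": joint speeds; "tau": joint torques, N m; "eef_pos": TCP position; "ee_rot": TCP orientation; "force": force on the tool from outside, world axes, zero at the start; "wrist_torque": the same for the moment, N m; "grip_width": opening from 0.0 (shut) to 1.0 (fully open); "grip_force": force on a finger pad.
Only numpy, scipy, OpenCV 4.12 (cv2) and the standard library are available. Lean on these libraries where they do the work, as an engineer would, in place of code of your own. Each camera call takes 0.05 s, during which the arm holds its last target. There are 200 camera calls.

## Working session

There is one attempt and no reset: what is moved stays moved. The work goes in short steps, Python scripts to look and compute and a tool call to move; the robot and the scene stay as the last step left them, time stands still between calls to the robot, and variables do not carry over. Pictures are saved under pics/ and viewed, at most 10 in all, crops included, and the job is handed in when it is done.

Besides the shell and the picture viewer there is one more tool, called after "Emit:" as name([rows], argument=value, ...), one row to a line, values as JSON. arm_command: Moves the arm, as the interface text tells. Its arguments: {"type":"object","properties":{"steps":{"type":"array"},"squeeze":{"type":"number"}},"required":["steps"]}

```bash
ls; mkdir -p pics
python3 - <<'E'
from rig import *
import cv2,numpy as np
s=sense();print(s)
for n in("side","top","wrist"):
    im=capture(n);cv2.imwrite(f"pics/{n}0.png",im[:,:,::-1]);c=get_calibration(n);print(n,c)
E
```

```text
pics
{'time_s': 0.0, 'joints': array([-1.56045345e+00,  3.13445782e-01,  1.49845633e+00, -8.82536841e-06,
        1.33101582e+00, -2.23408411e-01]), 'dq': array([ 0.00164595,  0.00104387, -0.00131214, -0.00092017,  0.00101516,
        0.00059645]), 'tau': array([ 1.38245010e-03, -4.12267041e+01, -2.59741634e+01, -1.17248433e-04,
        4.17638061e-03, -1.11372569e-05]), 'eef_pos': array([ 121.5840637 , -510.46955292,  244.72998543]), 'ee_rot': array([-6.59335200e-04,  9.93177473e-01,  1.16610758e-01,  6.61975640e-05]), 'force': array([-0.62392989, -0.16039842, -0.53879222]), 'wrist_torque': array([-0.04072068,  0.00648403, -0.0187306 ]), 'grip_force': 0.0, 'grip_width': 1.0012558431113416}
side {'intrinsics': array([[540.82702172,   0.        , 283.56082685],
       [  0.        , 540.82702172, 207.09421423],
       [  0.        ,   0.        ,   1.        ]]), 'rvec': array([ 2.42210125, -0.22832641,  0.0890667 ]), 'tvec': array([-521.55339421,  162.97224816, 1246.37025476])}
top {'intrinsics': array([[447.04547625,   0.        , 278.49225033],
       [  0.        , 447.04547625, 201.05192425],
       [  0.        ,   0.        ,   1.        ]]), 'rvec': array([ 2.1488806 , -2.16495872,  0.11122647]), 'tvec': array([  58.81746323,  544.38734298, 1333.51491469])}
wrist {'intrinsics': array([[325.1922621 ,   0.        , 278.68945668],
       [  0.        , 325.1922621 , 207.64226815],
       [  0.        ,   0.        ,   1.        ]]), 'T_tool_cam': array([[ 1.12007458e-03, -9.61969531e-01, -2.73154476e-01,
         6.87883962e+01],
       [ 9.99999282e-01,  1.19397319e-03, -1.04307476e-04,
         1.03727360e+00],
       [ 4.26479733e-04, -2.73154163e-01,  9.61970177e-01,
        -1.30048219e+02],
       [ 0.00000000e+00,  0.00000000e+00,  0.00000000e+00,
         1.00000000e+00]])}
```

View pics/side0.png

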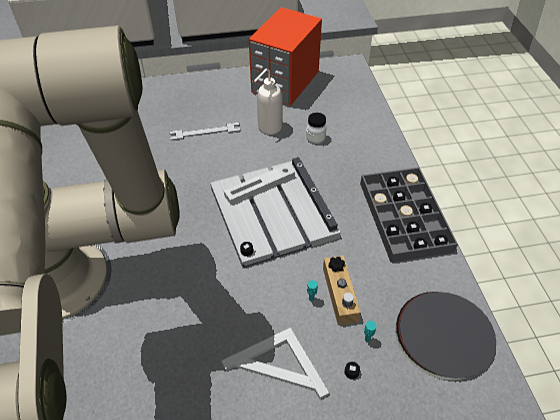

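View pics/top0.png

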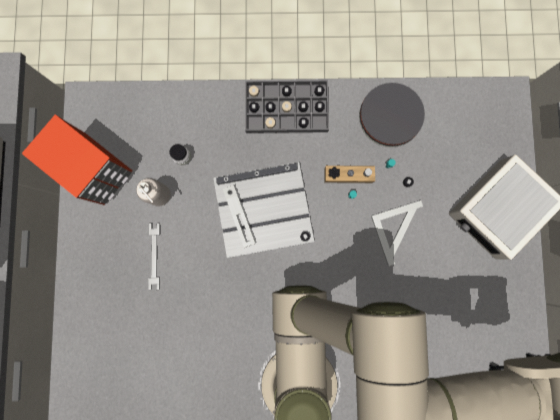

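The side view shows the pin (pale ribbed head) in the stand at about (348,299), with the turquoise look-alikes outside it at (312,289) and (370,330). In the top view the pin is at (367,173), the square's right-angled corner at (375,217), the table's corners near (216,178) and (298,165), and the bar runs from about (232,188) to (248,245).

```bash
cat > h.py <<'E'
from rig import *
import cv2,numpy as np
from scipy.spatial.transform import Rotation as R
def Rq(q): return R.from_quat([q[1],q[2],q[3],q[0]])
def rays(n,px,st=None):
    """origin, unit dirs in world for pixels"""
    c=get_calibration(n);K=c["intrinsics"];p=np.atleast_2d(np.array(px,float))
    if n!="wrist":
        M=cv2.Rodrigues(c["rvec"])[0]
        d=(np.linalg.inv(K)@np.c_[p,np.ones(len(p))].T).T@M
        o=-M.T@c["tvec"]
    else:
        st=st or sense();u=(p-K[:2,2])/K[0,0];r=np.linalg.norm(u,axis=1,keepdims=True)+1e-12
        d=np.c_[np.sin(r)*u/r,np.cos(r)]
        T=c["T_tool_cam"];Q=Rq(st["ee_rot"]).as_matrix()
        d=d@(Q@T[:3,:3]).T;o=Q@T[:3,3]+st["eef_pos"]
    return o,d/np.linalg.norm(d,axis=1,keepdims=True)
def onz(n,px,z,st=None):
    o,d=rays(n,px,st);return o+d*((np.atleast_1d(z)-o[2])/d[:,2])[:,None]
def proj(n,P,st=None):
    c=get_calibration(n);K=c["intrinsics"];P=np.atleast_2d(np.array(P,float))
    if n!="wrist": return cv2.projectPoints(P,c["rvec"],c["tvec"],K,None)[0][:,0]
    st=st or sense();T=c["T_tool_cam"];Q=Rq(st["ee_rot"]).as_matrix()
    q=((P-st["eef_pos"])@Q-T[:3,3])@T[:3,:3]
    r=np.linalg.norm(q[:,:2],axis=1,keepdims=True);return K[:2,2]+K[0,0]*np.arctan2(r,q[:,2:])*q[:,:2]/r
def go(xyz,psi=None,st=None,pitch=0):
    """print tool-frame shift (units 50mm) and turn (units .15rad) from present commanded~measured pose to TCP xyz, tool x yaw psi, pointing down"""
    st=st or sense();Q=Rq(st["ee_rot"]);s=Q.inv().apply(np.array(xyz)-st["eef_pos"])/50
    x=Q.as_matrix()[:,0];print("psi now",np.arctan2(x[1],x[0]),"pos",st["eef_pos"].round(1))
    print("shift units total",s.round(2))
    if psi is not None:
        T=R.from_matrix(np.array([[np.cos(psi),np.sin(psi),0],[np.sin(psi),-np.cos(psi),0],[0,0,-1.]]).T.T)
        print("turn units total",((Q.inv()*T).as_rotvec()/.15).round(2))
E
python3 - <<'E'
from h import *
print("pin",onz("top",[[367,173]],70),onz("side",[[348,297]],70))
print("table",onz("top",[[214,180],[300,164],[314,241],[227,257]],[44,44,24,24]))
print("eye/bar",onz("top",[[232,188],[248,245]],44))
print("sq",onz("top",[[375,217],[421,204],[391,262]],12).round(0))
go([560,-145,260],0)
E
```

```text
pin [[ 622.42062676 -210.13280387   70.        ]] [[ 627.46154965 -214.11865029   70.        ]]
table [[609.55531365 250.72230218  44.        ]
 [656.70450678 -11.81583818  44.        ]
 [422.70474232 -52.15391284  24.        ]
 [376.25039379 212.08589591  24.        ]]
eye/bar [[584.46379593 195.67172418  44.        ]
 [411.66981018 146.81757526  44.        ]]
sq [[ 495. -242.   12.]
 [ 534. -384.   12.]
 [ 358. -286.   12.]]
psi now 0.23377630696831628 pos [ 121.6 -510.5  244.9]
shift units total [10.22 -5.08 -0.3 ]
turn units total [-0.01 -0.    1.56]
```

View pics/wrist0.png

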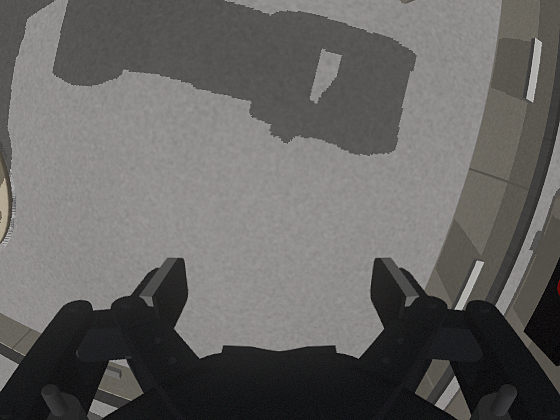

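The wrist view shows only bare bench and the open fingers. The square's legs measure about 147 mm by eye, which fits coarsely. I'm moving towards the stand.

Emit:
arm_command([
  [[1, 1, -0.36, 0, 0, 0, 0], [1, 1, -0.36, 0, 0, 0, 0], [1, 1, -0.36, 0, 0, 0, 0], [1, 1, -0.36, 0, 0, 0, 0], [1, 1, -0.36, 0, 0, 0, 0], [1, 1, -0.36, 0, 0, 0, 0], [1, 1, -0.36, 0, 0, 0, 0], [1, 1, -0.36, 0, 0, 0, 0]],
])

```text
time_s: 1.15
eef_pos: [478.7, -276.8, 245.2]
ee_rot: [-0.0, 0.993, 0.117, -0.0]
force: [0.1, -0.9, -0.0]
grip_width: 1.001
grip_force: 0.0
```

Emit:
arm_command([
  [[1, 1, 0, 0, 0, 0, 0], [1, 1, 0, 0, 0, 0, 0], [1, 1, 0, 0, 0, 0, 0], [1, 0, 0, 0, 0, 0, -1], [1, 0, 0, 0, 0, 0, -1], [1, 0, 0, 0, 0, 0, -1], [1, 0, 0, 0, 0, 0, -1], [1, 0, 0, 0, 0, 0, -1]],
])

```text
time_s: 2.15
eef_pos: [623.2, -243.2, 244.8]
ee_rot: [-0.0, 0.88, 0.474, -0.0]
force: [-1.1, 0.1, 0.6]
grip_width: 1.0
grip_force: 0.0
```

Emit:
arm_command([
  [[1, 0, 0, 0, 0, 0, -1], [1, 0, 0, 0, 0, 0, -1], [1, 0, 0, 0, 0, 0, -1], [1, 0, 0, 0, 0, 0, -0.9], [1, 0, 0, 0, 0, 0, 0], [1, 0, 0, 0, 0, 0, 0]],
])

```text
time_s: 2.9
eef_pos: [623.3, -243.2, 245.1]
ee_rot: [-0.0, 0.709, 0.705, -0.0]
force: [-0.5, -0.0, -0.1]
grip_width: 0.999
grip_force: 0.0
```

Run:
```python
from h import *
s=sense();im=capture("wrist");cv2.imwrite("pics/w1.png",im[:,:,::-1])
go([624,-212,60],np.pi/2)
print(proj("wrist",[[624,-212,70]],s))
t=capture("top");cv2.imwrite("pics/t1.png",t[:,:,::-1]);print(sense()["time_s"])
```

```text
psi now 1.5666862756894535 pos [ 623.3 -243.2  245.1]
shift units total [0.62 0.01 3.7 ]
turn units total [-0.   -0.   -0.03]
[[279.60168922 156.97890641]]
3.0
```

View pics/w1.png

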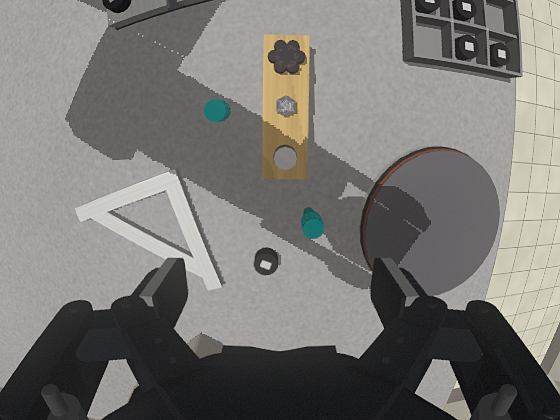

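The wrist view shows the pin's round head at (285,158) at the near end of the stand, the hex bolt at (286,105) and the star knob at (286,56). The square's right angle is at about (176,173), and its other ends are at about (78,214) and (216,290).

Run:
```python
from h import *
s=sense();im=cv2.imread("pics/w1.png");hsv=cv2.cvtColor(im,cv2.COLOR_BGR2HSV)
m=((hsv[...,1]<60)).astype(np.uint8)*255
roi=np.zeros_like(m);cv2.circle(roi,(285,158),17,255,-1)
g=cv2.GaussianBlur(cv2.cvtColor(im,cv2.COLOR_BGR2GRAY),(3,3),0)
print(hsv[158,268:304,1]);print(hsv[140:178,285,1])
mm=m&roi;mm[:, :268]=0
cs,_=cv2.findContours(mm,cv2.RETR_EXTERNAL,cv2.CHAIN_APPROX_NONE)
c=max(cs,key=cv2.contourArea);(x,y),r=cv2.minEnclosingCircle(c);print(x,y,r)
P=onz("wrist",[[x,y]],70,s);print(P);go([P[0][0],P[0][1],60],np.pi/2)
# square: bright low-saturation
w=((hsv[...,1]<25)&(hsv[...,2]>185)).astype(np.uint8)*255
w[:150]=0;w[300:]=0;w[:,:60]=0;w[:,235:]=0
cs,_=cv2.findContours(w,cv2.RETR_EXTERNAL,cv2.CHAIN_APPROX_NONE);c=max(cs,key=cv2.contourArea)
h=cv2.convexHull(c);T=cv2.minEnclosingTriangle(h)[1][:,0];print(cv2.contourArea(c),T)
Q=onz("wrist",T,12,s);print(Q.round(1),[np.linalg.norm(Q[i]-Q[i-1]).round(1) for i in range(3)])
```

```text
[115 117 117 119 124  73  10   8   6  10  10   6  12   8   8  10   6  12
  10  10  10  10  12   6  12   8  10   4   8  99 118 121 115 117 114 118]
[117 117 123 118 108  18  16   9   8   8  10  12  14  10   4   8  12   8
  12   4   6  10   8  10  10  12   8   4   4  14  82 123 120 116 114 121
 117 121]
284.9825439453125 156.9011688232422 12.277838706970215
[[ 629.09855073 -211.89849382   70.        ]]
psi now 1.5671799821794237 pos [ 623.3 -243.2  245.2]
shift units total [0.63 0.11 3.7 ]
turn units total [-0.   -0.   -0.02]
6859.5 [[174.05997  168.58969 ]
 [ 62.724354 211.68735 ]
 [226.31926  299.87524 ]]
[[ 500.9 -230.3   12. ]
 [ 326.1 -283.    12. ]
 [ 553.9 -403.7   12. ]] [np.float64(181.3), np.float64(182.6), np.float64(257.8)]
```

Emit:
arm_command([
  [[0.7, 0.31, 0.04, 0, 0, 0, 0], [0.7, 0.31, 0.05, 0, 0, 0, 0], [0.7, 0, 0, 1, 0, 0, 0], [0.7, 0, 0, 1, 0, 0, 0], [0.7, 0, 0, 0.5, 0, 0, 0], [0.7, 0, 0, 0, 0, 0, 0]],
])

```text
time_s: 3.75
eef_pos: [627.3, -210.8, 118.7]
ee_rot: [-0.002, 0.708, 0.707, -0.0]
force: [0.4, 0.9, 0.2]
grip_width: 0.705
grip_force: 0.0
```

Run:
```python
from h import *
s=sense();im=capture("wrist");cv2.imwrite("pics/w2.png",im[:,:,::-1])
p=proj("wrist",[[628,-212,70]],s)[0];print(p)
hsv=cv2.cvtColor(im,cv2.COLOR_RGB2HSV);m=(hsv[...,1]<60).astype(np.uint8)*255
roi=np.zeros_like(m);cv2.circle(roi,tuple(int(v) for v in p),32,255,-1)
cs,_=cv2.findContours(m&roi,cv2.RETR_EXTERNAL,cv2.CHAIN_APPROX_NONE);c=max(cs,key=cv2.contourArea)
(x,y),r=cv2.minEnclosingCircle(c);print(x,y,r,cv2.contourArea(c));P=onz("wrist",[[x,y]],70,s);print(P)
go([P[0][0],P[0][1],60],np.pi/2)
cv2.imwrite("pics/w2c.png",cv2.resize(im[100:400,100:500,::-1],None,fx=1.5,fy=1.5))
```

```text
[280.34195655 238.23703992]
281.7021484375 233.52149963378906 23.633573532104492 1356.0
[[ 628.79259615 -209.03565847   70.        ]]
psi now 1.569354735398999 pos [ 628.1 -211.4  120.7]
shift units total [0.05 0.01 1.21]
turn units total [-0.   -0.   -0.01]
```

View pics/w2c.png

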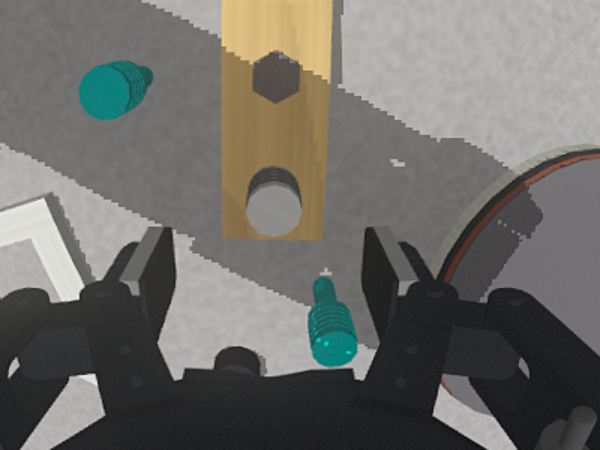

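The pin's head disc is at crop (274,209), which is px (282.7,239.3). That puts it within about 1 mm of the point below the TCP, clear between the fingers, so I'm descending and gripping.

Emit:
arm_command([
  [[0.7, -0.02, 0.02, 0.6, 0, 0, 0], [0.7, 0, 0, 0.6, 0, 0, 0], [0.7, 0, 0, 0, 0, 0, 0], [0, 0, 0, 0, 0, 0, 0], [0, 0, 0, 0, 0, 0, 0], [0, 0, 0, 0, 0, 0, 0], [0, 0, 0, 0, 0, 0, 0], [0, 0, 0, 0, 0, 0, 0]],
], squeeze=50)

```text
time_s: 4.8
eef_pos: [629.6, -213.5, 62.4]
ee_rot: [0.001, 0.708, 0.706, 0.0]
force: [-1.1, 0.9, 5.5]
grip_width: 0.239
grip_force: 48.7
```

Emit:
arm_command([
  [[0, 0, 0, 0, 0, 0, 0], [0, 0, 0, 0, 0, 0, 0], [0, 0, 0, -0.4, 0, 0, 0], [0, 0, 0, -0.8, 0, 0, 0], [0, 0, 0, -1, 0, 0, 0], [0, 0, 0, -1, 0, 0, 0], [0, 0, 0, 0, 0, 0, 0]],
])

```text
time_s: 5.68
eef_pos: [630.0, -213.8, 226.6]
ee_rot: [0.005, 0.708, 0.706, 0.001]
force: [-0.5, -0.1, -1.9]
grip_width: 0.238
grip_force: 49.4
```

Emit:
arm_command([
  [[0, 1, -0.17, 0, 0, 0, 0], [0, 1, -0.17, 0, 0, 0, 0], [0, 1, -0.17, 0, 0, 0, 0], [0, 1, -0.17, 0, 0, 0, 0], [0, 1, -0.17, 0, 0, 0, 0], [0, 1, -0.17, 0, 0, 0, 0], [0, 1, -0.17, 0, 0, 0, 0], [0, 0.9, -0.17, 0, 0, 0, 0]],
])

```text
time_s: 6.68
eef_pos: [560.7, 183.6, 220.2]
ee_rot: [-0.0, 0.708, 0.707, -0.0]
force: [1.3, -0.1, -1.2]
grip_width: 0.235
grip_force: 49.4
```

Emit:
arm_command([
  [[0, 0, 0, 0, 0, 0, 0], [0, 0, 0, 0, 0, 0, 0]],
])

```text
time_s: 6.92
eef_pos: [561.5, 181.4, 220.1]
ee_rot: [-0.0, 0.708, 0.706, -0.0]
force: [-0.4, 0.2, -0.7]
grip_width: 0.235
grip_force: 49.4
```

Run:
```python
from h import *
s=sense();print(s["eef_pos"],s["force"]);im=capture("wrist");cv2.imwrite("pics/w3.png",im[:,:,::-1])
print(proj("wrist",[[561,198,44]],s))
```

```text
[561.51705699 181.4162639  220.11437818] [-0.39603005  0.21909344 -0.70200738]
[[278.42288558 171.99025546]]
```

View pics/w3.png

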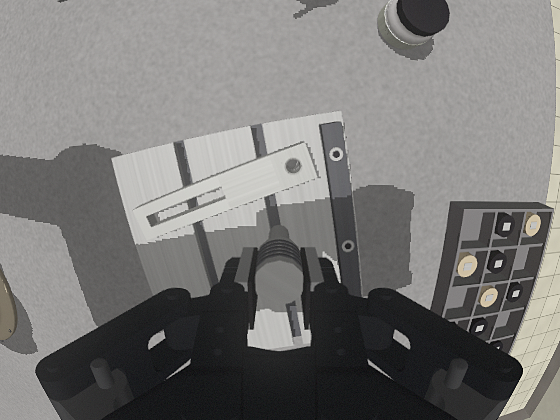

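The eye of the bar is the dark disc at about (293,166). The fence runs down from (328,125), and the held pin points down at about (278,230) with its nose clear of the eye.

Run:
```python
from h import *
s=sense();im=cv2.imread("pics/w3.png");g=cv2.cvtColor(im,cv2.COLOR_BGR2GRAY)
c=g[150:182,278:310];_,m=cv2.threshold(c,0,255,cv2.THRESH_BINARY_INV+cv2.THRESH_OTSU)
n,l,st,ce=cv2.connectedComponentsWithStats(m);k=l[16,15];print(st[k],ce[k])
e=ce[k]+[278,150];E=onz("wrist",[e],44,s)[0];print("eye",E)
# fence inner face top edge / plate far-y edge
f=(g<70).astype(np.uint8)*255;f[:,:315]=0;f[:, 360:]=0;f[:120]=0;f[250:]=0
n,l,st,ce=cv2.connectedComponentsWithStats(f);k=1+np.argmax(st[1:,4]);print(st[k])
ys=range(130,245,5);L=np.array([[np.where(l[y]==k)[0].min(),y] for y in ys]);Rr=np.array([[np.where(l[y]==k)[0].max(),y] for y in ys])
print(L.tolist())
A=onz("wrist",L,44,s);vx,vy,x0,y0=cv2.fitLine(A[:,:2].astype(np.float32),cv2.DIST_HUBER,0,.01,.01).ravel()
d=np.array([vx,vy])*np.sign(vy);nrm=np.array([d[1],-d[0]]);print("yaw",np.arctan2(-d[0],d[1]),"eye to face dist",nrm@([x0,y0]-E[:2]))
print("fence corner end",onz("wrist",[[321,123]],44,s))
# plate far-y edge
Pp=onz("wrist",[[113,157],[342,112]],24,s);print(Pp)
t=np.array([d,nrm]);print("table-y dist from eye to edge",((Pp[:,:2]-E[:2])@d))
go([E[0],E[1],130],np.pi/2)
```

```text
[  7   8  17  15 184] [14.77717391 15.42934783]
eye [574.86532652 203.93142952  44.        ]
[319 125  38 125 952]
[[321, 130], [321, 135], [322, 140], [323, 145], [324, 150], [324, 155], [325, 160], [326, 165], [326, 170], [327, 175], [328, 180], [329, 185], [329, 190], [330, 195], [331, 200], [331, 205], [332, 210], [333, 215], [333, 220], [334, 225], [334, 230], [335, 235], [336, 240]]
yaw 0.17023988 eye to face dist 31.255961841745343
fence corner end [[601.1655932  244.57771914  44.        ]]
[[379.13276557 214.83654947  24.        ]
 [624.92889778 256.00809391  24.        ]]
table-y dist from eye to edge [43.90824628 42.84214317]
psi now 1.5678757982065135 pos [561.7 181.  220.2]
shift units total [0.46 0.26 1.8 ]
turn units total [-0.    0.   -0.02]
```

Emit:
arm_command([
  [[0, 0.23, 0.13, 0.5, 0, 0, 0], [0, 0.24, 0.13, 0.5, 0, 0, 0], [0, 0, 0, 0.5, 0, 0, 0], [0, 0, 0, 0.4, 0, 0, 0], [0, 0, 0, 0, 0, 0, 0], [0, 0, 0, 0, 0, 0, 0]],
])

```text
time_s: 7.72
eef_pos: [575.3, 204.8, 126.3]
ee_rot: [0.0, 0.708, 0.706, 0.001]
force: [-1.5, -0.3, -0.9]
grip_width: 0.24
grip_force: 49.4
```

Run:
```python
from h import *
s=sense();print(s["eef_pos"],s["force"]);im=capture("wrist");sd=capture("side")
p=s["eef_pos"];print(proj("wrist",[[574.9,203.9,44],p-[0,0,58.4],p-[0,0,20.4],p+[0,0,7.6]],s)-[200,140])
print(proj("side",[[574.9,203.9,44],p-[0,0,58.4],p-[0,0,20]])-[230,120])
a=cv2.resize(im[140:300,200:360,::-1],None,fx=2.5,fy=2.5,interpolation=cv2.INTER_CUBIC);b=cv2.resize(sd[120:220,230:330,::-1],None,fx=4,fy=4,interpolation=cv2.INTER_CUBIC)
cv2.imwrite("pics/w4.png",np.hstack([a,b]))
```

```text
[575.31909917 204.77690664 126.31875661] [-1.46456242 -0.294887   -0.89758613]
[[ 78.12640819  80.00184943]
 [ 78.7840196   90.63671716]
 [ 78.89021972 116.08609915]
 [ 79.00215061 142.90729572]]
[[55.42984064 49.51509734]
 [55.57779312 42.73191273]
 [55.66834857 31.8907493 ]]
```

View pics/w4.png

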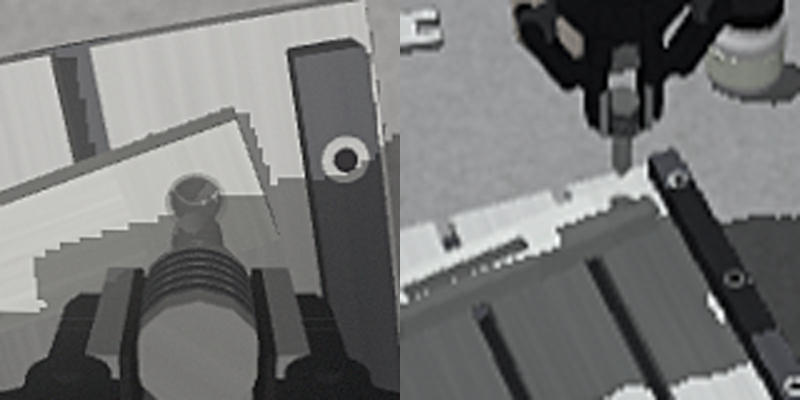

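The left crop shows the nose over the eye (eye at crop (195,197)), both within about 1 to 2 mm of prediction. In the side view on the right the pin stands upright over the bar's end at (620,165), so I'm lowering it.

Emit:
arm_command([
  [[0, -0.02, -0.01, 0.3, 0, 0, 0], [0, 0, 0, 0.3, 0, 0, 0], [0, 0, 0, 0.1, 0, 0, 0], [0, 0, 0, 0.1, 0, 0, 0], [0, 0, 0, 0, 0, 0, 0]],
])

```text
time_s: 8.45
eef_pos: [574.0, 204.4, 85.0]
ee_rot: [-0.0, 0.708, 0.706, -0.0]
force: [0.9, -0.2, -0.3]
grip_width: 0.235
grip_force: 49.4
```

Emit:
arm_command([
  [[0, 0, 0, 0.1, 0, 0, 0], [0, 0, 0, 0.1, 0, 0, 0], [0, 0, 0, 0.06, 0, 0, 0], [0, 0, 0, 0, 0, 0, 0]],
])

```text
time_s: 8.95
eef_pos: [574.2, 204.2, 72.1]
ee_rot: [0.0, 0.708, 0.706, -0.0]
force: [0.4, -1.8, -1.6]
grip_width: 0.237
grip_force: 49.4
```

The tip is now about 10 mm below the plate's top with no resistance.

Emit:
arm_command([
  [[0, 0, 0, 0.08, 0, 0, 0], [0, 0, 0, 0.06, 0, 0, 0], [0, 0, 0, 0, 0, 0, 0], [0, 0, 0, 0, 0, 0, 0]],
])

```text
time_s: 9.45
eef_pos: [574.2, 204.3, 65.2]
ee_rot: [0.0, 0.708, 0.706, -0.0]
force: [1.7, -2.5, -2.3]
grip_width: 0.236
grip_force: 49.3
```

Emit:
arm_command([
  [[0.5, 0, 0, 0, 0, 0, 0], [0.5, 0, 0, 0, 0, 0, 0], [0.5, 0, 0, 0, 0, 0, 0], [0.5, 0, 0, -0.6, 0, 0, 0], [0.5, 0, 0, -1, 0, 0, 0], [0.5, -0.3, 0, -1, 0, 0, 0], [0.5, -0.3, 0, -0.5, 0, 0, 0], [0.5, 0, 0, 0, 0, 0, 0]],
])

```text
time_s: 10.45
eef_pos: [574.8, 173.9, 222.1]
ee_rot: [0.001, 0.708, 0.706, 0.001]
force: [0.3, 0.1, -0.0]
grip_width: 0.498
grip_force: 0.0
```

Run:
```python
from h import *
s=sense();print(s["eef_pos"],s["force"],s["grip_width"]);im=capture("wrist");sd=capture("side")
x,y=proj("wrist",[[574.2,204.3,72]],s)[0];print(x,y)
x,y=max(0,int(x)-100),max(0,int(y)-80)
print(proj("side",[[574.2,204.3,72],[574.2,204.3,44]])-[230,120])
a=cv2.resize(im[y:y+200,x:x+200,::-1],None,fx=2,fy=2,interpolation=cv2.INTER_CUBIC);b=cv2.resize(sd[120:220,230:330,::-1],None,fx=4,fy=4,interpolation=cv2.INTER_CUBIC)
cv2.imwrite("pics/w5full.png",im[:,:,::-1]);cv2.imwrite("pics/w5.png",np.hstack([a,b]))
```

```text
[574.77282146 173.91638026 222.09422068] [ 0.27347857  0.10877858 -0.04039568] 0.4983138071120792
277.51277217305943 161.45104652670477
[[55.1963554  41.78538189]
 [55.13822551 49.44333246]]
```

View pics/w5.png

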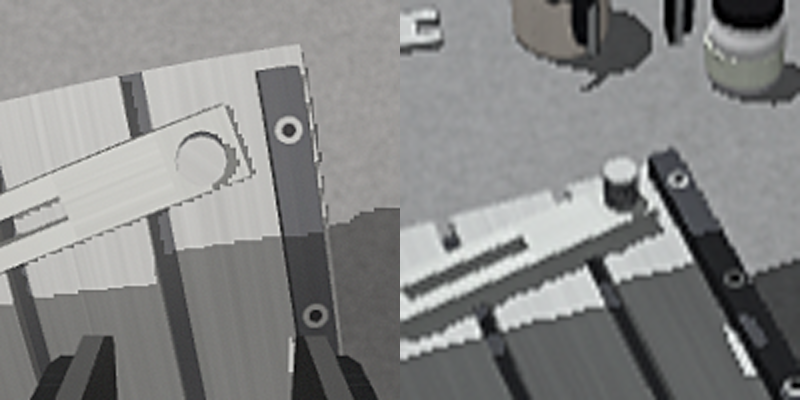

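The pin's head lies on the bar (left crop (201,158), right crop (620,180)), and its centre matches (574,204) to about 1 mm. Next is the square: its yaw is about 0.295 rad with the origin near (452,-321), so I'm going there with psi = 2.65.

Emit:
arm_command([
  [[0.5, -1, -0.245, 0, 0, 0, 0], [0.5, -1, -0.245, 0, 0, 0, 0], [0.5, -1, -0.245, 0, 0, 0, 0], [0.5, -1, -0.245, 0, 0, 0, 0], [0.5, -1, -0.245, 0, 0, 0, 0], [0.5, -1, -0.245, 0, 0, 0, 0], [0.5, -1, -0.245, 0, 0, 0, 0], [0.5, -1, -0.245, 0, 0, 0, 0]],
])

```text
time_s: 11.55
eef_pos: [474.7, -226.2, 218.7]
ee_rot: [-0.001, 0.708, 0.707, -0.0]
force: [0.9, 0.3, 0.4]
grip_width: 0.5
grip_force: 0.0
```

Emit:
arm_command([
  [[0.5, -1, -0.245, 0, 0, 0, 0], [0.5, -0.9, -0.245, 0.4, 0, 0, 0], [0.5, 0, 0, 0, 0, 0, -1], [0.5, 0, 0, 0, 0, 0, -1], [0.5, 0, 0, 0, 0, 0, -1], [0.5, 0, 0, 0, 0, 0, -1], [0.5, 0, 0, 0, 0, 0, -1], [0.5, 0, 0, 0, 0, 0, -1]],
])

```text
time_s: 12.55
eef_pos: [450.7, -319.5, 198.5]
ee_rot: [-0.001, 0.327, 0.945, 0.001]
force: [0.5, -0.0, 0.8]
grip_width: 0.501
grip_force: 0.0
```

Emit:
arm_command([
  [[0.5, 0, 0, 0, 0, 0, -0.6], [0.5, 0, 0, 0, 0, 0, -0.6], [0.5, 0, 0, 0, 0, 0, 0], [0.5, 0, 0, 0, 0, 0, 0]],
])

```text
time_s: 13.05
eef_pos: [450.7, -320.0, 199.5]
ee_rot: [-0.001, 0.245, 0.97, 0.0]
force: [-0.5, -0.7, 0.0]
grip_width: 0.496
grip_force: 0.0
```

Run:
```python
from h import *
s=sense();im=capture("wrist");cv2.imwrite("pics/w6.png",im[:,:,::-1]);print(s["eef_pos"],s["time_s"])
u=np.array([.957,.291]);v=np.array([-.291,.957]);O=np.array([452.3,-321.3])
P=np.array([[*(O+a*u+b*v),12] for a,b in [(0,0),(72.9,72.9),(-87,72.9),(72.9,-87)]]);print(P.round(0),proj("wrist",P,s).round(0).tolist())
go([452.3,-321.3,60],2.651)
```

```text
[ 450.661336   -319.97715753  199.49992663] 13.05
[[ 452. -321.   12.]
 [ 501. -230.   12.]
 [ 348. -277.   12.]
 [ 547. -383.   12.]] [[279.0, 190.0], [379.0, 190.0], [268.0, 75.0], [270.0, 289.0]]
psi now 2.6476711501302073 pos [ 450.7 -320.1  199.7]
shift units total [-0.04 -0.01  2.79]
turn units total [ 0.   -0.01 -0.02]
```

View pics/w6.png

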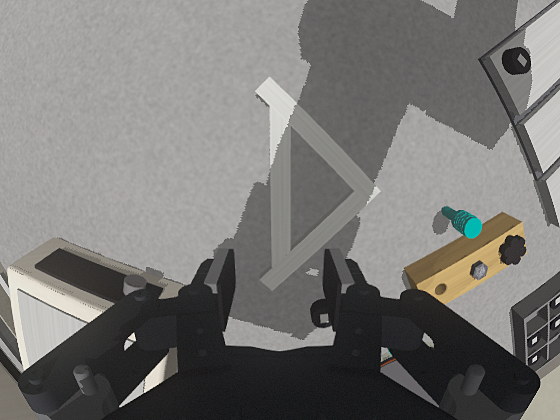

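The wrist view shows the square's corner at (380,190) and the long bar upright in the image at column 281, matching prediction. I'm descending and gripping.

Emit:
arm_command([
  [[0.5, -0.03, 0.02, 0.9, 0, 0, -0.02], [0.5, 0, 0, 0.9, 0, 0, 0], [0.5, 0, 0, 0.9, 0, 0, 0], [0.5, 0, 0, 0.6, 0, 0, 0], [0.5, 0, 0, 0.3, 0, 0, 0], [0.5, 0, 0, 0, 0, 0, 0], [0.5, 0, 0, 0, 0, 0, 0]],
])

```text
time_s: 13.98
eef_pos: [453.0, -320.7, 21.5]
ee_rot: [0.001, 0.243, 0.97, -0.001]
force: [0.6, 0.8, 0.4]
grip_width: 0.498
grip_force: 0.0
```

Emit:
arm_command([
  [[0, 0, 0, 0, 0, 0, 0], [0, 0, 0, 0, 0, 0, 0], [0, 0, 0, 0, 0, 0, 0], [0, 0, 0, 0, 0, 0, 0], [0, 0, 0, 0, 0, 0, 0], [0, 0, 0, 0, 0, 0, 0]],
], squeeze=70)

```text
time_s: 14.72
eef_pos: [452.8, -320.6, 21.6]
ee_rot: [0.001, 0.242, 0.97, -0.0]
force: [-1.1, 1.3, 6.3]
grip_width: 0.198
grip_force: 68.3
```

The grip is shallow, since the tips are only a few millimetres below the square's top. I'm regripping 4 mm lower and firmer.

Emit:
arm_command([
  [[0.4, 0, 0, 0, 0, 0, 0], [0.4, 0, 0, 0, 0, 0, 0], [0.4, 0, 0, 0.08, 0, 0, 0], [0.4, 0, 0, 0, 0, 0, 0], [0, 0, 0, 0, 0, 0, 0], [0, 0, 0, 0, 0, 0, 0], [0, 0, 0, 0, 0, 0, 0], [0, 0, 0, 0, 0, 0, 0]],
], squeeze=90)

```text
time_s: 15.72
eef_pos: [452.5, -320.3, 16.6]
ee_rot: [0.0, 0.242, 0.97, -0.0]
force: [-2.4, 0.5, 5.5]
grip_width: 0.2
grip_force: 88.9
```

Emit:
arm_command([
  [[0, 0, 0, -0.1, 0, 0, 0], [0, 0, 0, -0.3, 0, 0, 0], [0, 0, 0, -0.6, 0, 0, 0], [0, 0, 0, -0.6, 0, 0, 0], [0, 0, 0, 0, 0, 0, 0], [0, 0, 0, 0, 0, 0, 0]],
])

```text
time_s: 16.48
eef_pos: [452.1, -319.8, 95.5]
ee_rot: [-0.001, 0.242, 0.97, 0.0]
force: [0.4, 0.4, -3.0]
grip_width: 0.197
grip_force: 88.4
```

Run:
```python
from h import *
s=sense();im=capture("wrist");cv2.imwrite("pics/w7.png",im[:,:,::-1]);print(s["wrist_torque"])
th=.172;u=np.array([np.cos(th),np.sin(th)]);v=np.array([-u[1],u[0]]);hole=np.array([574.2,204.5])
O=hole-68*u-100*v;print("table",O)
for a,b in[(12,-36),(27,9)]: print(a,b,O+a*u+b*v)
p=O+12*u-36*v;go([p[0],p[1],100],th+np.pi/4+np.pi/2)
```

```text
[-0.03869954  0.10432505  0.00873944]
table [524.31869657  94.33714071]
12 -36 [542.30314418  60.92217933]
27 9 [549.3799176  107.82547642]
psi now 2.651736573128379 pos [ 452.  -319.7   95.1]
shift units total [ 1.99  7.57 -0.09]
turn units total [ 0.   -0.01  0.82]
```

The square is lifted (3 N, as it should be). I'm carrying it above the table at an offset of (12,-36), clear of the bar and fence.

Emit:
arm_command([
  [[0, 0, 0, -0.9, 0, 0, 0], [0, 0.25, 0.95, 0, 0, 0, 0], [0, 0.25, 0.95, 0, 0, 0, 0], [0, 0.25, 0.95, 0, 0, 0, 0], [0, 0.25, 0.95, 0, 0, 0, 0], [0, 0.25, 0.95, 0, 0, 0, 0], [0, 0.25, 0.95, 0, 0, 0, 0], [0, 0.25, 0.95, 0, 0, 0, 0]],
])

```text
time_s: 17.52
eef_pos: [531.4, 16.0, 140.2]
ee_rot: [-0.001, 0.242, 0.97, -0.0]
force: [1.2, -0.3, -2.6]
grip_width: 0.199
grip_force: 89.1
```

Emit:
arm_command([
  [[0, 0.24, 0.92, 0, 0, 0, 0], [0, 0, 0, 0, 0, 0, 0.82], [0, 0, 0, 0, 0, 0, 0], [0, 0, 0, 0, 0, 0, 0]],
])

```text
time_s: 18.02
eef_pos: [542.4, 60.1, 140.7]
ee_rot: [-0.001, 0.301, 0.954, -0.0]
force: [-0.5, -0.6, -2.1]
grip_width: 0.202
grip_force: 89.2
```

Run:
```python
from h import *
s=sense();im=capture("wrist");cv2.imwrite("pics/w8.png",im[:,:,::-1]);print(s["time_s"],s["force"])
go([542.3,60.9,45],.172+.75*np.pi)
p=s["eef_pos"];th=.172;u=np.array([np.cos(th),np.sin(th),0]);v=np.array([-u[1],u[0],0])
P=[p+a*u+b*v-[0,0,4.6] for a,b in [(72.9,72.9),(-87,72.9),(72.9,-87)]];print(proj("wrist",P,s).round(0).tolist())
print(proj("wrist",[[574.2,204.5,92]],s))
```

```text
18.025 [-0.51099604 -0.64435362 -2.06845947]
psi now 2.52967638845863 pos [542.5  60.1 140.9]
shift units total [0.01 0.01 1.92]
turn units total [-0.   -0.    0.01]
[[476.0, 264.0], [258.0, 15.0], [264.0, 421.0]]
[[492.82574285 149.8111659 ]]
```

View pics/w8.png

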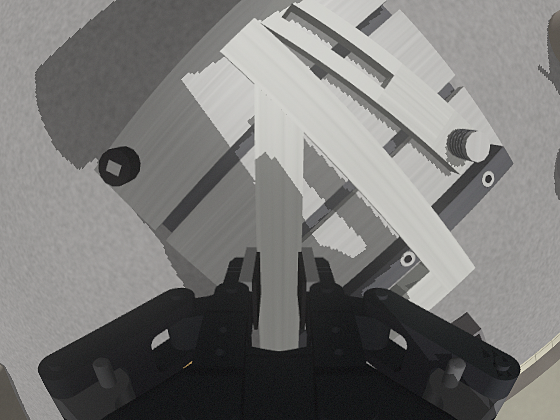

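The square is held level (corner at (475,266), predicted (476,264)). The bar lies beyond it with the pin at (468,146), and the specimen at (118,165) is clear. Lowering now.

Emit:
arm_command([
  [[0, 0.01, 0.01, 0.6, 0, 0, 0], [0, 0, 0, 0.6, 0, 0, 0], [0, 0, 0, 0.5, 0, 0, 0], [0, 0, 0, 0.2, 0, 0, 0], [0, 0, 0, 0, 0, 0, 0], [0, 0, 0, 0, 0, 0, 0]],
])

```text
time_s: 18.82
eef_pos: [543.2, 61.1, 47.3]
ee_rot: [0.001, 0.302, 0.953, 0.0]
force: [0.9, -0.5, -2.6]
grip_width: 0.201
grip_force: 89.1
```

Emit:
arm_command([
  [[0, 0, 0, 0.04, 0, 0, 0], [0, 0, 0, 0, 0, 0, 0]],
])

```text
time_s: 19.08
eef_pos: [542.6, 61.3, 44.5]
ee_rot: [0.0, 0.302, 0.953, 0.0]
force: [-0.1, 0.3, -2.1]
grip_width: 0.198
grip_force: 89.2
```

Run:
```python
from h import *
s=sense();im=capture("wrist");cv2.imwrite("pics/w9.png",im[:,:,::-1]);print(s["eef_pos"],s["force"],s["wrist_torque"])
go([542.3,60.9,40.6],.172+.75*np.pi)
```

```text
[542.646919    61.32551139  44.53960984] [-0.13888056  0.33832896 -2.09070336] [-0.02482094  0.01644074 -0.05318757]
psi now 2.5289053961336405 pos [542.6  61.3  44.5]
shift units total [ 0.   -0.01  0.08]
turn units total [0. 0. 0.]
```

View pics/w9.png

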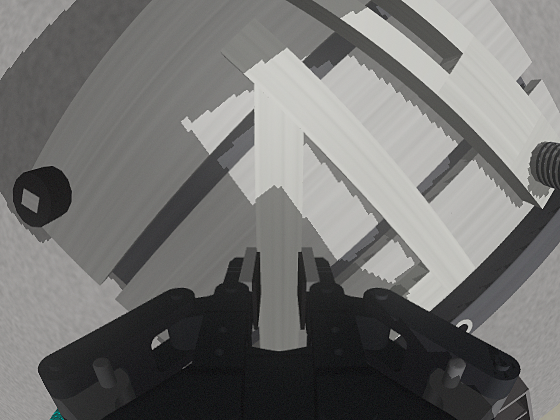

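The square hovers about 4 mm above the plate, with the bar beyond its upper edge and the fence at right from (545,205) to (430,315). I'll lower it almost to contact, then slide towards the bar.

Emit:
arm_command([
  [[0, 0, 0, 0.05, 0, 0, 0], [0, 0, 0, 0.01, 0, 0, 0], [0, 0, 0, 0, 0, 0, 0]],
])

```text
time_s: 19.5
eef_pos: [542.6, 61.3, 41.2]
ee_rot: [-0.0, 0.302, 0.953, -0.0]
force: [0.1, -0.3, -3.7]
grip_width: 0.202
grip_force: 89.2
```

Emit:
arm_command([
  [[0, 0.1, 0.1, 0, 0, 0, 0], [0, 0.1, 0.1, 0, 0, 0, 0], [0, 0.1, 0.1, 0, 0, 0, 0], [0, 0.1, 0.1, 0, 0, 0, 0], [0, 0.08, 0.08, 0, 0, 0, 0], [0, 0, 0, 0, 0, 0, 0]],
])

```text
time_s: 20.25
eef_pos: [536.6, 95.2, 41.3]
ee_rot: [-0.0, 0.301, 0.953, 0.0]
force: [-1.1, -0.7, -2.9]
grip_width: 0.203
grip_force: 89.2
```

Emit:
arm_command([
  [[0, -0.06, 0.06, 0, 0, 0, 0], [0, -0.06, 0.06, 0, 0, 0, 0], [0, -0.04, 0.04, 0, 0, 0, 0], [0, 0, 0, 0, 0, 0, 0]],
])

```text
time_s: 20.75
eef_pos: [548.1, 96.6, 41.2]
ee_rot: [0.0, 0.302, 0.953, 0.0]
force: [-0.1, 0.0, -2.6]
grip_width: 0.199
grip_force: 89.2
```

```bash
cat > st.py <<'E'
from h import *
s=sense();th=.172;u=np.array([np.cos(th),np.sin(th),0]);v=np.array([-u[1],u[0],0]);O=np.array([524.3,94.3,24])
d=s["eef_pos"]-O;f=s["force"];x=Rq(s["ee_rot"]).as_matrix()[:,0]
print("t",s["time_s"],"table xy",d@u,d@v,"z",s["eef_pos"][2],"F table",f@u,f@v,f[2],"T",s["wrist_torque"],"sq yaw-th",np.arctan2(x[1],x[0])-.75*np.pi-th)
E
python3 st.py
```

```text
t 20.75 table xy 23.822890319947724 -1.779253289568128 z 41.22981467568867 F table -0.1118013898301118 0.02140997219858959 -2.5976676827967182 T [-0.01148396  0.04271538 -0.04873801] sq yaw-th 0.0005022885740452732
```

Emit:
arm_command([
  [[0, -0.03, 0.03, 0, 0, 0, 0], [0, -0.02, 0.02, 0, 0, 0, 0], [0, 0, 0, 0, 0, 0, 0]],
])

```text
time_s: 21.12
eef_pos: [551.4, 97.3, 41.3]
ee_rot: [-0.0, 0.302, 0.953, 0.0]
force: [0.7, 1.1, -2.6]
grip_width: 0.194
grip_force: 89.2
```

```bash
python3 st.py
```

```text
t 21.125 table xy 27.197244891527472 -1.6711196009516949 z 41.26454201404 F table 0.8791304322458149 1.012496704122157 -2.6020765272740274 T [-0.07403695  0.00883294 -0.01575177] sq yaw-th 0.000597798525695914
```

Emit:
arm_command([
  [[0, -0.02, 0.02, 0, 0, 0, 0], [0, 0, 0, 0, 0, 0, 0]],
])

```text
time_s: 21.38
eef_pos: [551.6, 97.4, 40.9]
ee_rot: [-0.002, 0.302, 0.953, -0.001]
force: [-6.0, -2.4, 0.4]
grip_width: 0.198
grip_force: 89.5
```

Emit:
arm_command([
  [[0, -0.02, 0.02, 0, 0, 0, 0], [0, 0, 0, 0, 0, 0, 0]],
])

```text
time_s: 21.62
eef_pos: [551.7, 97.4, 40.9]
ee_rot: [-0.003, 0.301, 0.954, -0.002]
force: [-13.9, -4.6, 6.1]
grip_width: 0.201
grip_force: 90.1
```

```bash
python3 st.py
```

```text
t 21.625 table xy 27.50843318014822 -1.614865629082741 z 40.8565036265749 F table -14.45647688654275 -2.1406244954234475 6.131232349521758 T [-0.71676271  2.08627253 -0.00439297] sq yaw-th 0.0011419640979106194
```

The fence contact is at table x ≈ 27.4 with almost no yaw moment, so it lies flush. I'm easing off to a light touch and going +y to push the bar square.

Emit:
arm_command([
  [[0, 0.02, -0.02, -0.01, 0, 0, 0], [0, 0.06, 0.06, 0, 0, 0, 0], [0, 0.06, 0.06, 0, 0, 0, 0], [0, 0, 0, 0, 0, 0, 0]],
])

```text
time_s: 22.12
eef_pos: [550.1, 105.9, 41.3]
ee_rot: [-0.002, 0.301, 0.953, -0.001]
force: [-5.5, -1.1, -2.3]
grip_width: 0.201
grip_force: 89.3
```

```bash
python3 st.py
```

```text
t 22.125 table xy 27.377547723300534 7.037211058534478 z 41.26055542837713 F table -5.647795191071261 -0.18110157852292955 -2.3352949935709875 T [-0.25515606  0.9255519  -0.01521618] sq yaw-th 0.000961706250862171
```

Emit:
arm_command([
  [[0, 0.02, 0.02, 0, 0, 0, 0], [0, 0, 0, 0, 0, 0, 0]],
])

```text
time_s: 22.38
eef_pos: [549.9, 107.0, 41.2]
ee_rot: [-0.002, 0.301, 0.953, -0.001]
force: [-4.7, -2.8, -2.5]
grip_width: 0.201
grip_force: 89.3
```

```bash
python3 st.py
```

```text
t 22.375 table xy 27.362648925197302 8.142473617125729 z 41.224038269656205 F table -5.069825267169219 -1.9865698407485883 -2.460725372532499 T [-0.58804414  0.84737164  0.00883935] sq yaw-th 0.0009020963638041724
```

Emit:
arm_command([
  [[0, 0.015, 0.015, 0, 0, 0, 0], [0, 0, 0, 0, 0, 0, 0]],
])

```text
time_s: 22.62
eef_pos: [549.7, 108.0, 41.2]
ee_rot: [-0.002, 0.301, 0.953, -0.001]
force: [-5.4, -2.9, -2.4]
grip_width: 0.197
grip_force: 89.2
```

Emit:
arm_command([
  [[0, 0.015, 0.015, 0, 0, 0, 0], [0, 0, 0, 0, 0, 0, 0], [0, 0, 0, 0, 0, 0, 0]],
])

```text
time_s: 23.0
eef_pos: [549.6, 108.9, 41.2]
ee_rot: [-0.002, 0.301, 0.953, -0.001]
force: [-5.1, -3.7, -3.1]
grip_width: 0.2
grip_force: 89.2
```

Run:
```python
import runpy;runpy.run_path("st.py")
from h import *
im=capture("wrist");t=capture("top")
s=sense();th=.172;u=np.array([np.cos(th),np.sin(th),0]);v=np.array([-u[1],u[0],0])
cv2.imwrite("pics/w10.png",np.hstack([im[:,200:560,::-1],cv2.resize(t[150:270,200:330,::-1],(390,360),interpolation=cv2.INTER_CUBIC)[:, :].copy() if 0 else cv2.copyMakeBorder(cv2.resize(t[150:270,200:330,::-1],(390,360),interpolation=cv2.INTER_CUBIC),0,60,0,0,cv2.BORDER_CONSTANT)]))
```

```text
t 23.0 table xy 27.38715796836662 10.102812791860663 z 41.23945470891662 F table -5.680477310940997 -2.7215185348622613 -3.1254609561641056 T [-0.68407766  0.85774332  0.01969333] sq yaw-th 0.0008775729530243193
```

View pics/w10.png

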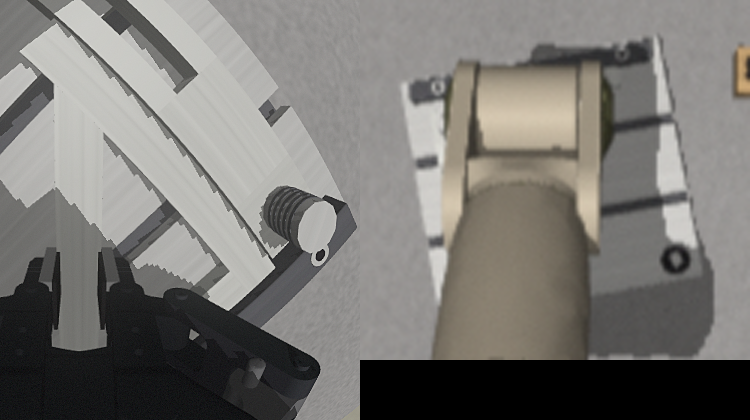

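I've now viewed more than the ten allowed pictures, so I'll work from numbers only. The last view shows the square's corner at (272,265) on the fence and the bar alongside, close to parallel. I'll keep pushing +y until the force rises, which marks the flush stop.

Emit:
arm_command([
  [[0, 0.01, 0.01, 0, 0, 0, 0], [0, 0, 0, 0, 0, 0, 0]],
])

```text
time_s: 23.35
eef_pos: [549.5, 109.5, 41.3]
ee_rot: [-0.001, 0.301, 0.953, -0.001]
force: [-5.2, -4.9, -2.2]
grip_width: 0.203
grip_force: 89.2
```

Emit:
arm_command([
  [[0, 0.01, 0.01, 0, 0, 0, 0], [0, 0, 0, 0, 0, 0, 0]],
])

```text
time_s: 23.6
eef_pos: [549.4, 110.1, 41.2]
ee_rot: [-0.001, 0.301, 0.953, -0.001]
force: [-4.9, -5.2, -2.6]
grip_width: 0.2
grip_force: 89.2
```

Emit:
arm_command([
  [[0, 0.01, 0.01, 0, 0, 0, 0], [0, 0, 0, 0, 0, 0, 0]],
])

```text
time_s: 23.85
eef_pos: [549.2, 110.7, 41.2]
ee_rot: [-0.001, 0.301, 0.953, -0.001]
force: [-4.7, -5.4, -1.8]
grip_width: 0.196
grip_force: 89.2
```

```bash
python3 st.py
```

```text
t 23.85 table xy 27.383317901968137 11.923546220769262 z 41.245150910970494 F table -5.5689818173157635 -4.559087551147733 -1.8396770937706912 T [-1.01053022  0.87377935  0.02146295] sq yaw-th 0.0008998190843249598
```

```bash
cat > ed.py <<'E'
from h import *
s=sense();im=capture("wrist");g=cv2.cvtColor(im,cv2.COLOR_RGB2GRAY).astype(np.float32)
th=.172;u=np.array([np.cos(th),np.sin(th),0]);v=np.array([-u[1],u[0],0]);O=np.array([524.3,94.3,0])
def patch(z,xs,ys):
    P=np.array([O+x*u+y*v+[0,0,z] for x in xs for y in ys]);q=proj("wrist",P,s).astype(np.float32).reshape(len(xs),len(ys),2)
    return cv2.remap(g,q,None,cv2.INTER_LINEAR)
xs=np.arange(-60,50,10.);ys=np.arange(70,102,1.)
for z in(36.6,44): 
    print("z",z,"ys",ys[0],"step1");
    for x,r in zip(xs,patch(z,xs,ys)): print(int(x),r.astype(int).tolist())
ys=np.arange(105,135,.5);xs=np.arange(-80,45,10.)
p=cv2.GaussianBlur(patch(44,xs,ys),(5,1),0);d=np.abs(np.diff(p,axis=1));e=ys[d.argmax(1)];print("bar back edge y:",list(zip(xs,e,d.max(1).round())))
E
python3 ed.py
```

```text
z 36.6 ys 70.0 step1
-60 [140, 161, 152, 149, 156, 153, 146, 123, 125, 124, 124, 103, 93, 77, 95, 205, 203, 205, 207, 202, 182, 176, 157, 154, 126, 0, 0, 0, 0, 0, 0, 0]
-50 [196, 198, 199, 197, 195, 195, 200, 199, 200, 199, 197, 143, 128, 100, 85, 207, 202, 202, 202, 201, 202, 201, 202, 202, 202, 201, 205, 124, 122, 122, 121, 121]
-40 [196, 197, 197, 197, 194, 194, 199, 198, 198, 197, 195, 186, 128, 109, 83, 206, 202, 202, 202, 202, 202, 201, 201, 201, 201, 202, 207, 66, 71, 72, 73, 72]
-30 [194, 195, 196, 195, 194, 193, 198, 199, 198, 197, 195, 195, 123, 114, 89, 205, 201, 201, 201, 201, 201, 201, 201, 201, 200, 201, 201, 190, 189, 190, 178, 121]
-20 [193, 195, 195, 195, 192, 191, 197, 198, 197, 195, 194, 195, 126, 114, 79, 204, 200, 200, 200, 200, 200, 200, 200, 200, 201, 200, 200, 185, 184, 185, 182, 118]
-10 [191, 194, 194, 194, 191, 189, 195, 197, 195, 195, 192, 192, 160, 117, 83, 205, 198, 199, 198, 198, 198, 198, 197, 198, 197, 198, 198, 184, 183, 183, 173, 118]
0 [189, 191, 192, 192, 190, 187, 193, 194, 194, 192, 190, 191, 194, 110, 83, 194, 191, 187, 188, 188, 189, 190, 191,
[... 2543 characters left out ...]
loat32(0.0)), (np.float64(-70.0), np.float64(105.0), np.float32(0.0)), (np.float64(-60.0), np.float64(105.0), np.float32(0.0)), (np.float64(-50.0), np.float64(105.0), np.float32(0.0)), (np.float64(-40.0), np.float64(111.5), np.float32(65.0)), (np.float64(-30.0), np.float64(124.0), np.float32(61.0)), (np.float64(-20.0), np.float64(107.5), np.float32(42.0)), (np.float64(-10.0), np.float64(107.5), np.float32(41.0)), (np.float64(0.0), np.float64(133.0), np.float32(12.0)), (np.float64(10.0), np.float64(133.5), np.float32(11.0)), (np.float64(20.0), np.float64(133.5), np.float32(11.0)), (np.float64(30.0), np.float64(119.5), np.float32(33.0)), (np.float64(40.0), np.float64(133.5), np.float32(10.0))]
```

The bar's face is at y = 83.0 ± 0.25 over 90 mm, so it is parallel to the square within about 0.005 rad. I'll add one small firming push and check that it settles.

Emit:
arm_command([
  [[0, 0.012, 0.014, 0, 0, 0, 0], [0, 0, 0, 0, 0, 0, 0], [0, 0, 0, 0, 0, 0, 0], [0, 0, 0, 0, 0, 0, 0], [0, 0, 0, 0, 0, 0, 0], [0, 0, 0, 0, 0, 0, 0], [0, 0, 0, 0, 0, 0, 0]],
])

```text
time_s: 24.78
eef_pos: [549.1, 111.4, 41.2]
ee_rot: [-0.001, 0.301, 0.953, -0.001]
force: [-5.0, -7.3, -2.3]
grip_width: 0.203
grip_force: 89.3
```

```bash
python3 st.py
python3 - <<'E'
exec(open("ed.py").read().split("xs=")[0])
xs=np.arange(-55,50,5.);ys=np.arange(79,88,.25);p=patch(44,xs,ys)
e=np.array([np.interp(150,r[i:i+9],ys[i:i+9]) for r in p for i in [int(np.argmin(r[:20]))]])
print(e.round(2),"slope",np.polyfit(xs[2:],e[2:],1)[0])
E
```

```text
t 24.775 table xy 27.37993406763235 12.594875764687304 z 41.22056411598346 F table -6.218942988625223 -6.3659950684448985 -2.2682958725757416 T [-1.24385119  0.9267773   0.03717774] sq yaw-th 0.0009194491295898
[83.53 83.64 83.59 83.66 83.62 83.6  83.62 83.67 83.71 83.75 83.77 83.82
 83.86 83.88 83.91 83.92 83.93 83.91 83.94 83.89 83.92] slope 0.004362273623720487
```

Everything is at rest: about 6 N on each fence, yaw error at most 0.005 rad, flush on the fence, and the square level. Handing in.

```bash
python3 -c "
from rig import *
print(finish_job())"
```

```text
the job is handed in; nothing more can be done
None
```

I handed the job in at about 25 s: the pin is home and the square is held flat against the back fence and swivel bar (about 6 N each, bar parallel within 0.005 rad), but I viewed 12 pictures where 10 were allowed, and I have no verdict from the judge.

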